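Rub down a sloping frame board with a sanding block

TASK

Pick up the sanding block by its handle and rub down the sloping face of the frame board on the cradle: lay the block flat and lengthwise along the middle of the face at the plain end and, pressing gently and steadily with about 8 N, slide it in one pass up to the carved end. Then set the block gently back on its plywood board, sole down, and let go. Leave the glue bottle, mallet and carved bracket where they are.

Things in the scene. Friction and masses are not known exactly. Their poses are not given: they have to be found in the camera images.
- sander: sanding block, 64 (x) x 100 (y) x 80 mm tall (z up), 0.33 kg, starts sole down on the plywood board. Origin: centre of the sole's underside when the sole is not pressed in. Cork sole plate z 0 to 12 mm, gap with guide pins to 24, wooden body 64 x 100 mm z 24 to 38, then an upright bar handle 26 mm thick (x), 80 mm long (y), z 38 to 80 mm: grip it across its thickness.
- sole (a joint): how far the sole is pushed up towards the block's body against springs: 0 = free (also when standing by its own weight), 0.010 m = hard stop. Pressing force is about 3 N at first movement plus 1.2 N per mm: 8 N at 4 mm, 15 N at 10 mm. When pressed, the block's origin lies this far below the surface it presses on.
- panel: light wooden frame board fixed on a dark cradle, 110 (x) x 360 (y) x 22 mm. Origin: centre of its upper face, 85 mm above the bench. z: normal of the face, which slopes 24 degrees down towards the robot; x: up the slope; y: along its length, level. The smooth face runs from the plain end, y = -180 mm, to y = 136 mm; from there to 180 mm a carved end block stands 10 mm (rosettes 18 mm) above it.
- board: flat plywood board fixed on the bench, 180 mm (x) by 210 mm (y) by 12 mm thick, the sanding block's place. Origin: centre of its underside, on the bench; its top lies 12 mm above.
- glue: closed glue bottle, 52 mm across, 120 mm tall, bystander. Origin: centre of its underside.
- mallet: wooden mallet lying down, bystander: head 68 mm across and 110 mm long (y 0 to 110 mm), handle 28 mm across to y = -100 mm. Origin: on the bench below the joint of head and handle.
- corbel: small carved bracket, bystander: 70 mm (x) by 130 mm (y) by 50 mm high. Origin: centre of its underside.
Not all that is in view belongs to the job. Leave any red or turquoise look-alike of the sander alone.

How it is judged:
By the outcome, as a careful person would: the job done as asked, in the order asked, and still so for the second after the job is handed in, with the robot touching nothing.
It also fails if it takes over 69 s, if anything falls off the work surface, if the arm or the gripper's body presses on something with over 40 N, if the wrist force passes 120 N, or if a joint passes its speed limit or range.

ROBOT

A 7-joint arm with a two-finger parallel gripper is mounted at the origin on the work surface. World frame = base frame: x ahead of the robot, y to its left, z up, the work surface at z = 0. Lengths are in mm, angles in rad, forces in N, time in s.
With the tool pointing down it reaches from about 350 to 900 mm from the base axis. Payload 7.2 kg.
Tool frame: the origin (TCP) lies at the very end of the fingers, on their centre line; the grasp point (between the pads) lies 19 mm behind it; z points along the fingers, y is the line along which they close (so a half turn about z gives the same grasp; the last joint's range is limited). The gripper opens to 85 mm and grips with 20 to 120 N. Pads are 22 mm wide; open, the fingers measure 114 mm over their backs; the gripper's body (76 mm by 85 mm) begins 54 mm behind the grasp point. The pads swing forward as they close: fully open they stand 13 mm farther back than shut.
Start: joints at [-1.229, 0.411, -0.013, 1.596, 0.006, 1.134, -0.082], TCP at [249.026, 573.25, 231.297] pointing down, gripper open.
Joint ranges: [-2.95, 2.95], [-0.29, 1.99], [-1.47, 1.44], [0.14, 2.54], [-1.03, 4.17], [0.13, 1.85], [-2.86, 2.86]. Speed limits (rad/s): [2.39, 2.39, 3.01, 3.01, 3.14, 3.14, 3.14].

INTERFACE

Orientations are given as a rotation vector (axis times angle).
In Python, from bench import env gives the robot as it stands.
- The arm moves only by the tool send_rows, never from a script. Its argument "motion" is a list of rows, each a list of 7 numbers: the turn, a rotation vector about the tool's x, y, z in units of 5 degrees (1.0 is 5 degrees), then the shift along the tool's x, y, z in units of 30 mm (1.0 is 30 mm), then the closure, from -1 (fully open) to 1 (shut). In form: [[rx, ry, rz, x, y, z, jaw], ...]. A call has exactly 5 rows; each row shifts and turns the commanded pose from where the row before left it, along the tool's axes as they then stand; what a row does not reach is not made up. A row lasts 1/12 s, in which the tool goes at most 41.7 mm and 7.16 degrees, less where a joint would pass 70% of its speed; a pose out of reach is approached as far as the arm can. A call is refused whole if a number of a shift passes 1 or a number of a turn 1, either way. A call with a gripper value outside its range is refused whole. The fingers move at their own pace and stop on an object; the grip force is fixed at half the most. Time passes only in rows, so rows that do not move let the fingers close, or fill a call up. It gives the time, the measured TCP pose, the force, the opening and the grip force at its end, in the units of the state.
- env.state(): the state, without advancing time (a new reading comes with each control period).
- env.capture(name): name is "scene" or "top" or "wrist"; returns the picture (480x640x3 uint8, red, green, blue); there is no depth.
- env.camera_info(name): a dict with "intrinsics" (3x3 intrinsics, pixels), "k1" (the pictures are not rectified: a ray, as slopes to the right and down, at radius r is drawn at 1 + k1 r^2 times it, then the intrinsics apply), "cam_to_world" (4x4, takes a point from camera to world coordinates); the wrist camera has in their place "mount" (4x4, takes a point from camera to tool coordinates, whose origin is the TCP and whose axes are the flange's). Camera axes: x right, y up, looking along -z (the intrinsics and any distortion apply to the point x, -y, -z); pixel columns grow to the right and rows downward; lengths in mm; the calibration is good to about 2 mm. A picture is of the moment at which its call begins: read the wrist's pose just before it. camera_info takes no time and is no camera call.
- env.close_job(): hands the job in; it is judged then, once.
Trained networks look in the newest picture that a camera, given by its name, has taken for a name from the list of things; names that differ only in an ending like _2 or _b are one class to them, and where a whole thing is asked for, a point or a joint stands for the part that bears it (a point fixed in the world has none). Each returns a list of dicts, best first, with "confidence" (0 to 1); they miss things now and then, are a little off and sometimes report something else, mostly with a low value. They report only what shows in the picture. A call takes as long as a camera call. They do not tell look-alikes from the thing itself.
- env.cut_out(camera, name): "mask" (480x640 bool, what is visible of it) and "at" ([column, row] in pixels, amid what is visible of it).
- env.mark_of(camera, name): "at" ([column, row] in pixels: a listed point, or the origin of a listed thing).
The state is a dict: "time_s": time; "joint_positions": joint angles; "dq": joint speeds; "joint_efforts": joint torques, N m; "ee_pos": TCP position; "ee_rot": TCP orientation; "ft_force": force on the tool from outside, world axes, zero at the start; "moment": the same for the moment, N m; "gripper_width": opening from 0.0 (shut) to 1.0 (fully open); "finger_force": force on a finger pad.
Only numpy, scipy, OpenCV 4.12 (cv2) and the standard library are available. Lean on these libraries where they do the work, as an engineer would, in place of code of your own. Each camera call takes 0.05 s, during which the arm holds its last target. There are 200 camera calls.

## Working session

There is one attempt and no reset: what is moved stays moved. The work goes in short steps, Python scripts to look and compute and a tool call to move; the robot and the scene stay as the last step left them, time stands still between calls to the robot, and variables do not carry over. Pictures are saved under pics/ and viewed, at most 13 in all, crops included, and the job is handed in when it is done.

Besides the shell and the picture viewer there is one more tool, called after "Call:" as a command line: name --pt "numbers of a row" for each row, then --argument value for the rest. send_rows: Moves the arm, as the interface text tells. Its arguments: {"type":"object","properties":{"motion":{"type":"array","items":{"type":"array","items":{"type":"number"}}}},"required":["motion"]}

```bash
mkdir -p pics; ls
python3 - <<'E'
from bench import env
import cv2,numpy as np
s=env.state();print({k:np.round(v,3) if not isinstance(v,dict) else v for k,v in s.items()})
for c in("scene","top"):
    im=env.capture(c);cv2.imwrite(f"pics/{c}0.png",im[:,:,::-1])
    for n in("sander","panel","board","glue","mallet","corbel"):
        print(c,n,[(np.round(d["at"]),round(d["confidence"],2)) for d in env.mark_of(c,n)][:3],[(np.round(d["at"]),int(d["mask"].sum()),round(d["confidence"],2)) for d in env.cut_out(c,n)][:3])
    print(env.camera_info(c))
print(env.camera_info("wrist"))
E
```

```text
pics
{'time_s': np.float64(0.0), 'joint_positions': array([-1.229,  0.412, -0.013,  1.597,  0.006,  1.134, -0.082]), 'dq': array([-0.001, -0.001, -0.   ,  0.001, -0.001,  0.   , -0.   ]), 'joint_efforts': array([-1.0000e-03, -6.0061e+01,  6.8100e-01, -2.9943e+01,  1.4000e-02,
        1.0000e-02, -0.0000e+00]), 'ee_pos': array([248.835, 572.765, 230.438]), 'ee_rot': array([-6.390e-01, -3.076e+00,  3.000e-03]), 'ft_force': array([ 0.715, -0.641,  0.688]), 'moment': array([ 0.044, -0.025, -0.044]), 'finger_force': np.float64(0.0), 'gripper_width': np.float64(0.998)}
scene sander [(array([139., 299.]), 0.89), (array([226., 287.]), 0.67), (array([230., 366.]), 0.55)] [(array([229., 355.]), 3495, 0.79), (array([132., 291.]), 2748, 0.78), (array([228., 272.]), 2498, 0.68)]
scene panel [(array([418., 237.]), 0.96)] [(array([424., 241.]), 3859, 0.65)]
scene board [(array([242., 287.]), 0.69)] [(array([262., 297.]), 4317, 0.68)]
scene glue [(array([334., 341.]), 0.96)] [(array([337., 321.]), 1653, 0.87)]
scene mallet [(array([431., 218.]), 0.57), (array([160., 241.]), 0.17)] [(array([446., 202
[... 1732 characters left out ...]
-03,  6.46248040e-02,  9.97894805e-01,
         1.16979284e+03],
       [ 0.00000000e+00,  0.00000000e+00,  0.00000000e+00,
         1.00000000e+00]])}
{'intrinsics': array([[364.21557279,   0.        , 314.03342596],
       [  0.        , 364.21557279, 237.788221  ],
       [  0.        ,   0.        ,   1.        ]]), 'k1': -0.07072601182307116, 'mount': array([[-1.11117361e-04,  9.59006277e-01,  2.83384807e-01,
         7.18193055e+01],
       [ 9.99999852e-01,  2.57686626e-04, -4.79933093e-04,
         3.68288426e-01],
       [-5.33283323e-04,  2.83384712e-01, -9.59006163e-01,
        -1.42212159e+02],
       [ 0.00000000e+00,  0.00000000e+00,  0.00000000e+00,
         1.00000000e+00]])}
```

View pics/top0.png

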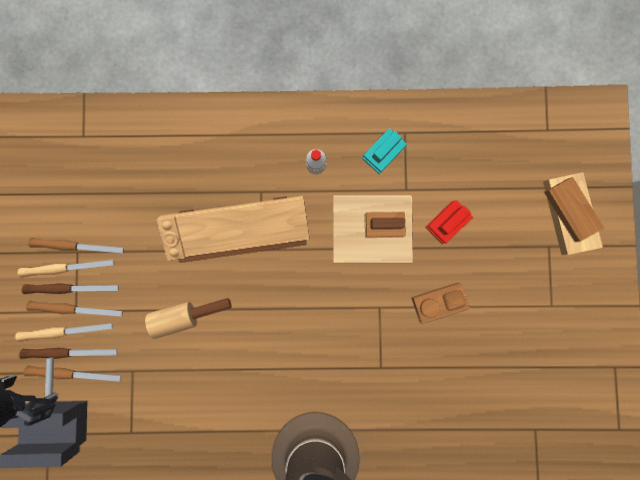

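View pics/scene0.png

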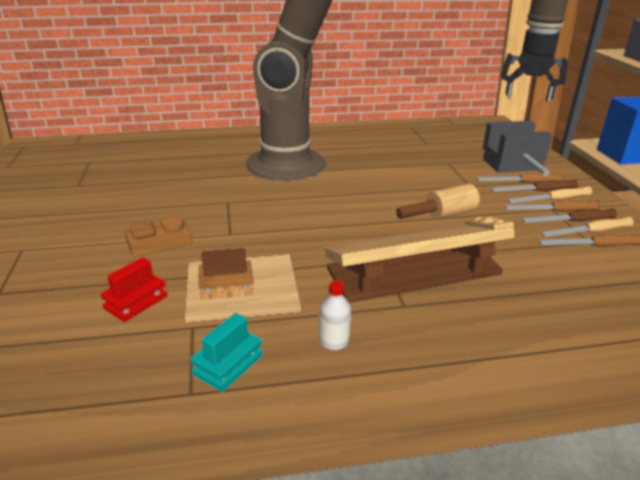

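The top view shows the real wooden sander at about (386,225) on the plywood. The panel runs from its plain end at (306,218) to its carved end at (170,235), and the red and turquoise look-alikes sit beside the board. Next I'll enlarge the crops to measure the panel corners.

```bash
cat > h.py <<'E'
import numpy as np,cv2
from scipy.spatial.transform import Rotation as R
from bench import env
def cam(c,st=None):
    i=env.camera_info(c)
    if c=="wrist":
        T=np.eye(4);T[:3,:3]=R.from_rotvec(st["ee_rot"]).as_matrix();T[:3,3]=st["ee_pos"];M=T@i["mount"]
    else: M=i["cam_to_world"]
    return i["intrinsics"],i["k1"],M
def proj(cm,P):
    K,k,M=cm;p=(np.atleast_2d(P)-M[:3,3])@M[:3,:3]
    s=np.c_[p[:,0]/-p[:,2],-p[:,1]/-p[:,2]];s=s*(1+k*(s**2).sum(1,keepdims=True))
    return s*K[0,0]+K[:2,2]
def unproj(cm,uv,z):
    K,k,M=cm;d=(np.atleast_2d(uv)-K[:2,2])/K[0,0];s=d.copy()
    for _ in range(10): s=d/(1+k*(s**2).sum(1,keepdims=True))
    r=np.c_[s[:,0],-s[:,1],-np.ones(len(s))]@M[:3,:3].T
    return M[:3,3]+r*((z-M[2,3])/r[:,2])[:,None]
def panelR(yaw): return R.from_euler("zy",[yaw,-24],degrees=True).as_matrix()
E
python3 - <<'E'
from h import *
t=cam("top")
print("handle top corners",unproj(t,[[371,219],[405,219],[405,228],[371,228]],92).round(1))
print("board",unproj(t,[[333,196],[411,195],[412,262],[334,262]],12).round(1))
im=cv2.imread("pics/top0.png")
cv2.imwrite("pics/cr.png",cv2.resize(im[180:280,150:310],None,fx=5,fy=5,interpolation=cv2.INTER_CUBIC))
E
```

```text
handle top corners [[ 604.6 -147.9   92. ]
 [ 603.4 -231.7   92. ]
 [ 581.1 -231.1   92. ]
 [ 582.2 -147.4   92. ]]
board [[ 675.3  -58.3   12. ]
 [ 675.  -265.6   12. ]
 [ 497.2 -263.5   12. ]
 [ 499.7  -58.2   12. ]]
```

View pics/cr.png

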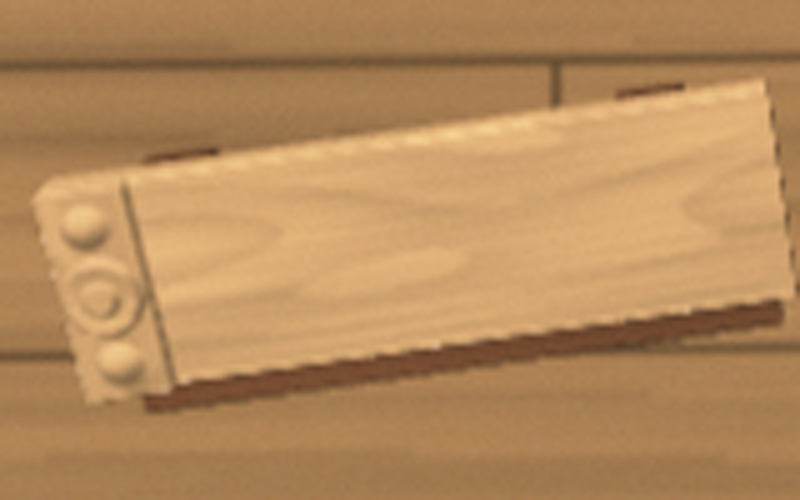

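Run:
```python
from h import *
from scipy.optimize import least_squares
t=cam("top")
L=np.array([[55,-180,0],[-55,-180,0],[55,136,0],[-55,136,0]])
uv=np.array([[303.6,196],[309,239.6],[174.8,216.8],[184.8,256.8]])
f=lambda p:(proj(t,L@panelR(p[2]).T+[p[0],p[1],85])-uv).ravel()
r=least_squares(f,[600,180,5]);print(r.x.round(2),r.fun.round(2))
s=cam("scene");print(proj(s,L@panelR(r.x[2]).T+[r.x[0],r.x[1],85]).round(0))
# sander pose check in the scene
print(proj(s,[[593,-189,92],[580,-149,92],[606,-149,92]]).round())
```

```text
[584.82 191.93   7.9 ] [-1.57  1.28  0.05 -0.43  0.15 -0.79  1.43 -0.05]
[[341. 249.]
 [322. 242.]
 [493. 233.]
 [462. 227.]]
[[222. 251.]
 [244. 246.]
 [244. 253.]]
```

```bash
sed -i 's/"zy"/"ZY"/' h.py
python3 - <<'E'
from h import *
from scipy.optimize import least_squares
t=cam("top");s=cam("scene")
L=np.array([[55,-180,0],[-55,-180,0],[55,136,0],[-55,136,0]])
uv=np.array([[303.6,196],[309,239.6],[174.8,216.8],[184.8,256.8]])
f=lambda p:(proj(t,L@panelR(p[2]).T+[p[0],p[1],85])-uv).ravel()
r=least_squares(f,[600,180,5]);print(r.x.round(2),r.fun.round(2))
print(proj(s,L@panelR(r.x[2]).T+[r.x[0],r.x[1],85]).round(0))
im=cv2.imread("pics/scene0.png")
cv2.imwrite("pics/cr2.png",cv2.resize(im[200:320,170:530],None,fx=2.2,fy=2.2,interpolation=cv2.INTER_CUBIC))
E
```

```text
[584.9  190.9    7.72] [-0.67  1.19  0.22 -0.86 -0.15 -0.69  0.62  0.36]
[[340. 254.]
 [322. 246.]
 [493. 229.]
 [462. 224.]]
```

View pics/cr2.png

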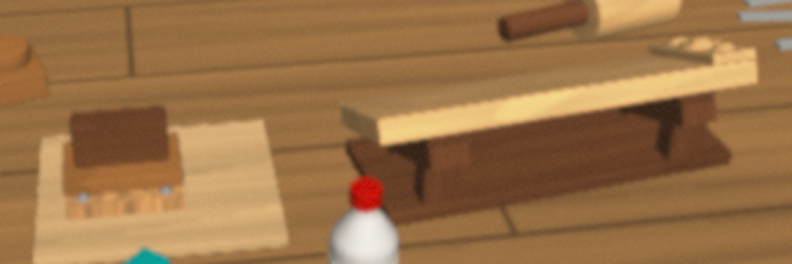

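The scene crop shows the panel's upper plain corner at (342,256) and its lower plain corner at (326,248), within about 4 px of my fit. I'll move part way and look at the panel with the wrist camera.

Call:
send_rows --pt "0 0 0 -1 -0.9 0 -1" --pt "0 0 0 -1 -0.9 0 -1" --pt "0 0 0 -1 -0.9 0 -1" --pt "0 0 0 -1 -0.9 0 -1" --pt "0 0 0 -1 -0.9 0 -1"

```text
time_s: 1.72
ee_pos: [333.3, 387.9, 231.4]
ee_rot: [0.639, 3.076, 0.001]
ft_force: [-0.1, 0.5, 0.3]
gripper_width: 1.001
finger_force: 0.0
```

Call:
send_rows --pt "0 0 1 -1 -0.9 0 -1" --pt "0 0 1 -1 -0.9 0 -1" --pt "0 0 1 -1 -0.8 0 -1" --pt "0 0 1 -1 -0.5 0 -1" --pt "0 0 1 -0.5 0 0 -1"

```text
time_s: 2.13
ee_pos: [401.0, 232.6, 231.7]
ee_rot: [1.303, 2.858, -0.001]
ft_force: [0.3, -0.3, -0.4]
gripper_width: 1.004
finger_force: 0.0
```

Run:
```python
from h import *
s=env.state();im=env.capture("wrist");cv2.imwrite("pics/w1.png",im[:,:,::-1])
print(s["time_s"],s["ee_pos"].round(1),s["ee_rot"].round(4),s["joint_positions"].round(2),env.state()["ee_pos"].round(1))
L=np.array([[55,-180,0],[-55,-180,0],[55,136,0],[-55,136,0]])
print(proj(cam("wrist",s),L@panelR(7.72).T+[584.9,190.9,85]).round(0))
```

```text
2.1333 [401.  232.6 231.7] [ 1.3028e+00  2.8579e+00 -8.0000e-04] [-0.82  0.13  0.21  1.98 -0.03  1.03  0.12] [403.  232.5 231.9]
[[365. 528.]
 [287. 456.]
 [583. 305.]
 [474. 228.]]
```

View pics/w1.png

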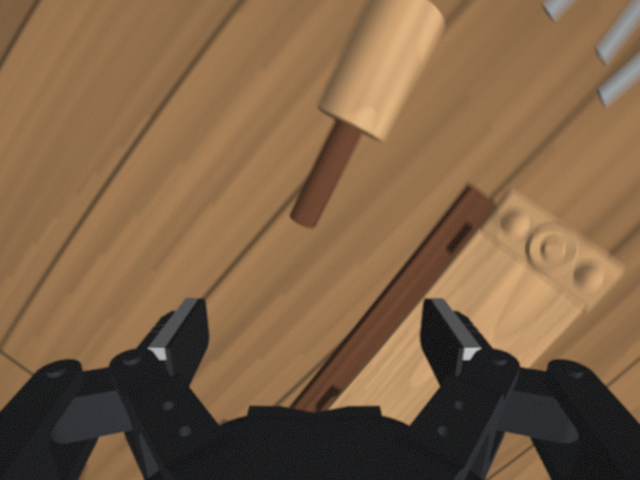

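The wrist view shows the carve line from (483,232) to (583,305), and the projected fit gives (474,228) to (583,305). I'll refit using all three cameras.

Run:
```python
from h import *
from scipy.optimize import least_squares
st={"ee_pos":np.array([401.6,232.6,231.7]),"ee_rot":np.array([1.3028,2.8579,-.0008])}
t=cam("top");s=cam("scene");w=cam("wrist",st)
L=np.array([[55,-180,0],[-55,-180,0],[55,136,0],[-55,136,0]])
uv=np.array([[303.6,196],[309,239.6],[174.8,216.8],[184.8,256.8]])
us=np.array([[342,256],[326,248]]);uw=np.array([[583,305],[483,232]])
def f(p):
    P=L@panelR(p[2]).T+[p[0],p[1],85]
    return np.r_[2.2*(proj(t,P)-uv).ravel(),2.5*(proj(s,P[:2])-us).ravel()*.8,.8*(proj(w,P[2:])-uw).ravel()]
r=least_squares(f,[600,180,5],loss="soft_l1");print(r.x.round(2),f(r.x).round(1))
S=np.array([[332,80]]);
```

```text
[587.19 191.74   8.01] [-2.6 -0.2 -0.2 -4.7 -1.2 -2.9  1.  -0.6 -1.5 -1.9 -6.4 -1.4  0.9 -0.4
 -6.3 -3. ]
```

Call:
send_rows --pt "0 0 0 -0.98 -0.3 0 -1" --pt "0 0 0 -0.98 -0.3 0 -1" --pt "0 0 0 -0.98 -0.3 0 -1" --pt "0 0 0 -0.98 -0.3 0 -1" --pt "0 0 0 -0.98 -0.3 0 -1"

```text
time_s: 2.6
ee_pos: [464.1, 96.8, 231.6]
ee_rot: [1.288, 2.865, 0.001]
ft_force: [0.6, -0.3, 0.2]
gripper_width: 0.999
finger_force: 0.0
```

Call:
send_rows --pt "0 0 0 -0.98 -0.3 0 -1" --pt "0 0 0 -0.98 -0.3 0 -1" --pt "0 0 0 -0.98 -0.3 0 -1" --pt "0 0 0 -0.98 -0.3 0 -1" --pt "0 0 0 -0.98 -0.3 0 -1"

```text
time_s: 3.02
ee_pos: [528.0, -43.2, 231.5]
ee_rot: [1.288, 2.865, 0.001]
ft_force: [-0.8, 0.4, -0.1]
gripper_width: 0.999
finger_force: 0.0
```

Call:
send_rows --pt "0 0 0 -0.98 -0.3 0 -1" --pt "0 0 0 -0.98 -0.3 0 -1" --pt "0 0 0 -0.98 -0.3 0 -1" --pt "0 0 0 -0.98 -0.3 0 -1" --pt "0 0 0 -0.98 -0.3 0 -1"

```text
time_s: 3.43
ee_pos: [591.9, -182.9, 231.2]
ee_rot: [1.288, 2.865, 0.001]
ft_force: [0.0, 0.5, 0.8]
gripper_width: 1.0
finger_force: 0.0
```

Call:
send_rows --pt "0 0 1 0 0 0 -1" --pt "0 0 1 0 0 0 -1" --pt "0 0 1 0 0 0 -1" --pt "0 0 1 0 0 0 -1" --pt "0 0 1 0 0 0 -1"

```text
time_s: 3.85
ee_pos: [591.4, -181.7, 231.1]
ee_rot: [-1.884, -2.514, -0.0]
ft_force: [0.1, 1.3, 0.1]
gripper_width: 1.0
finger_force: 0.0
```

Call:
send_rows --pt "0 0 1 0 0 0 -1" --pt "0 0 1 0 0 0 -1" --pt "0 0 1 0 0 0 -1" --pt "0 0 0.2 0 0 0 -1" --pt "0 0 0 0 0 0 -1"

```text
time_s: 4.27
ee_pos: [591.4, -181.6, 231.2]
ee_rot: [-2.209, -2.234, 0.0]
ft_force: [0.0, 0.2, 0.1]
gripper_width: 1.004
finger_force: 0.0
```

Run:
```python
from h import *
s=env.state();im=env.capture("wrist");cv2.imwrite("pics/w2.png",im[:,:,::-1])
print(s["time_s"],s["ee_pos"].round(1),s["ee_rot"].round(4),s["joint_positions"].round(2),s["ft_force"])
print(R.from_rotvec(s["ee_rot"]).as_matrix().round(3))
w=cam("wrist",s)
print(proj(w,[[580,-149,92],[606,-149,92],[606,-229,92],[580,-229,92]]).round(0))
print([(d["at"],d["confidence"]) for d in env.cut_out("wrist","sander")])
```

```text
4.2667 [ 591.4 -181.6  231.2] [-2.2090e+00 -2.2337e+00  2.0000e-04] [-0.24  0.45  0.64  1.65 -0.29  1.14  0.49] [0.00428388 0.23825705 0.10981329]
[[-0.011  1.    -0.   ]
 [ 1.     0.011 -0.   ]
 [-0.    -0.    -1.   ]]
[[299. 184.]
 [333. 184.]
 [330. 280.]
 [299. 280.]]
[([317.4, 220.8], 0.78), ([320.3, 365.7], 0.78), ([512.7, 220.4], 0.67)]
```

View pics/w2.png

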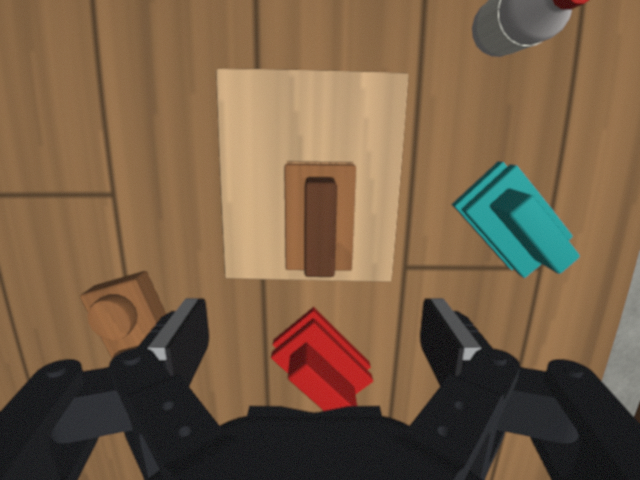

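The wrist view shows the sander handle top spanning columns 305–336 and rows 179–276, with its body at columns 285–355.

Run:
```python
from h import *
s=env.state();w=cam("wrist",s)
print(unproj(w,[[306,180],[335,180],[336,276],[305,276]],92).round(1))
print(unproj(w,[[285.5,162],[355,162],[353,271],[286,271]],50).round(1))
print(unproj(w,[[219,69],[408,73],[391,281],[225,278]],12).round(1))
```

```text
[[ 585.1 -146.1   92. ]
 [ 607.4 -145.8   92. ]
 [ 610.5 -225.4   92. ]
 [ 584.7 -225.7   92. ]]
[[ 566.2 -136.    50. ]
 [ 627.1 -135.2   50. ]
 [ 629.5 -237.4   50. ]
 [ 565.7 -238.1   50. ]]
[[ 502.1  -53.9   12. ]
 [ 677.6  -55.3   12. ]
 [ 675.6 -263.5   12. ]
 [ 497.  -262.2   12. ]]
```

Call:
send_rows --pt "0 0 -0.1 -0.16 0.15 1 -1" --pt "0 0 0 0 0 1 -1" --pt "0 0 0 0 0 1 -1" --pt "0 0 0 0 0 1 -1" --pt "0 0 0 0 0 1 -1"

```text
time_s: 4.78
ee_pos: [595.8, -186.7, 80.1]
ee_rot: [2.199, 2.244, 0.001]
ft_force: [0.8, -0.4, -0.0]
gripper_width: 0.998
finger_force: 0.0
```

Call:
send_rows --pt "0 0 0 0 0 0.5 -1" --pt "0 0 0 0 0 0.34 -1" --pt "0 0 0 0 0 0 -1" --pt "0 0 0 0 0 0 0" --pt "0 0 0 0 0 0 0.3"

```text
time_s: 5.2
ee_pos: [596.6, -187.3, 57.5]
ee_rot: [2.2, 2.24, 0.002]
ft_force: [0.2, -0.6, 0.1]
gripper_width: 0.745
finger_force: 0.0
```

Call:
send_rows --pt "0 0 0 0 0 0 0.5" --pt "0 0 0 0 0 0 0.7" --pt "0 0 0 0 0 0 1" --pt "0 0 0 0 0 0 1" --pt "0 0 0 0 0 0 1"

```text
time_s: 5.62
ee_pos: [596.2, -186.8, 56.6]
ee_rot: [2.201, 2.241, 0.001]
ft_force: [0.6, -0.2, 1.4]
gripper_width: 0.295
finger_force: 63.1
```

Call:
send_rows --pt "0 0 0 0 0 0 1" --pt "0 0 0 0 0 0 1" --pt "0 0 0 0 0 0 1" --pt "0 0 0 0 0 0 1" --pt "0 0 0 0 0 0 1"

```text
time_s: 6.03
ee_pos: [596.2, -186.9, 56.3]
ee_rot: [2.201, 2.241, 0.001]
ft_force: [2.3, 0.2, 1.4]
gripper_width: 0.3
finger_force: 63.3
```

Call:
send_rows --pt "0 0 0 0 0 -0.2 1" --pt "0 0 0 0 0 -0.6 1" --pt "0 0 0 0 0 -1 1" --pt "0 0 0 0 0 -1 1" --pt "0 0 0 0 0 -1 1"

```text
time_s: 6.45
ee_pos: [594.0, -186.7, 170.4]
ee_rot: [-2.2, -2.238, 0.004]
ft_force: [0.1, -0.4, -4.3]
gripper_width: 0.296
finger_force: 62.7
```

Call:
send_rows --pt "-0.8 0 -0.5 0 0 -1 1" --pt "-0.8 0 -0.5 0 0 -0.7 1" --pt "-0.8 0 -0.5 0 0 -0.2 1" --pt "-0.8 0 0 0 0 0 1" --pt "-0.8 0 0 0 0 0 1"

```text
time_s: 6.87
ee_pos: [592.2, -186.8, 227.3]
ee_rot: [1.877, 2.183, 0.374]
ft_force: [0.1, 0.2, -4.7]
gripper_width: 0.298
finger_force: 62.8
```

Call:
send_rows --pt "-0.8 0 0 0 0 0 1" --pt "0 0 0 0 0 0 1" --pt "0 0 0 0 0 0 1" --pt "0 0 0 0 0 0 1" --pt "0 0 0 0 0 0 1"

```text
time_s: 7.28
ee_pos: [594.1, -186.5, 226.9]
ee_rot: [1.841, 2.145, 0.44]
ft_force: [0.5, 0.1, -1.9]
gripper_width: 0.296
finger_force: 62.8
```

```bash
cat > plan.py <<'E'
from h import *
import sys
C=np.array([586.3,191.5,85.]);PR=panelR(7.9);D=44.3
def rel(px,py,h):
    "tool delta (turn units, shift units) to put sander origin at panel px,py,height h"
    s=env.state();T=R.from_rotvec(s["ee_rot"]).as_matrix()
    G=np.c_[PR[:,1],PR[:,0],-PR[:,2]]
    tgt=C+PR@np.array([px,py,h+D])
    o=PR.T@(s["ee_pos"]+T[:,2]*D-C)
    print("t",round(s["time_s"],2),"origin in panel",o.round(1),"ft panel",(PR.T@s["ft_force"]).round(2),"w",round(s["gripper_width"],3))
    print("turn",(np.degrees(R.from_matrix(T.T@G).as_rotvec())/5).round(2),"shift(target axes)",(G.T@(tgt-s["ee_pos"])/30).round(3), "shift(now axes)",(T.T@(tgt-s["ee_pos"])/30).round(3))
    return s
E
python3 - <<'E'
from plan import *
s=rel(0,-128,40);print(s["ee_pos"],s["ft_force"],s["joint_positions"].round(2))
E
```

```text
t 7.28 origin in panel [  17.2 -375.8  103.3] ft panel [-0.26  0.04 -1.91] w 0.296
turn [-0.03  0.09  0.18] shift(target axes) [ 8.249 -0.576  2.111] shift(now axes) [ 8.274 -0.441  2.046]
[ 594.05817666 -186.49138874  226.8895114 ] [ 0.53430997  0.10968238 -1.85348713] [-0.11  0.24  0.51  1.97 -0.53  0.65  0.9 ]
```

Call:
send_rows --pt "-0.03 0.09 0.18 0 0 0 1" --pt "0 0 0 0.5 -0.1 0 1" --pt "0 0 0 0.9 -0.1 0 1" --pt "0 0 0 1 -0.1 0 1" --pt "0 0 0 1 -0.1 0 1"

```text
time_s: 7.7
ee_pos: [568.6, -86.6, 221.8]
ee_rot: [1.862, 2.132, 0.455]
ft_force: [1.0, 1.2, -3.8]
gripper_width: 0.295
finger_force: 62.8
```

Call:
send_rows --pt "0 0 0 1 -0.1 0 1" --pt "0 0 0 1 -0.07 0 1" --pt "0 0 0 1 0 0 1" --pt "0 0 0 1 0 0.3 1" --pt "0 0 0 0.6 0 0.5 1"

```text
time_s: 8.12
ee_pos: [555.4, 54.0, 199.3]
ee_rot: [1.857, 2.135, 0.46]
ft_force: [-0.2, 0.3, -3.0]
gripper_width: 0.293
finger_force: 62.9
```

Call:
send_rows --pt "0 0 0 0.25 0 0.5 1" --pt "0 0 0 0 0 0.5 1" --pt "0 0 0 0 0 0.3 1" --pt "0 0 0 0 0 0 1" --pt "0 0 0 0 0 0 1"

```text
time_s: 8.53
ee_pos: [569.7, 58.9, 162.0]
ee_rot: [1.862, 2.132, 0.453]
ft_force: [0.0, -0.1, -3.3]
gripper_width: 0.3
finger_force: 62.8
```

Run:
```python
from plan import *
s=rel(0,-128,10);im=env.capture("wrist");cv2.imwrite("pics/w3.png",im[:,:,::-1])
im2=env.capture("scene")
cv2.imwrite("pics/s3.png",cv2.resize(im2[120:320,280:540],None,fx=3,fy=3,interpolation=cv2.INTER_CUBIC)[:600,:780])
L=np.array([[55,136,0],[-55,136,0],[55,136,10],[-55,136,10],[0,158,18]])
print(proj(cam("wrist",s),L@PR.T+C).round(0));print(s["joint_positions"].round(2))
```

```text
t 8.53 origin in panel [  -0.3 -129.1   40.2] ft panel [-1.34 -0.13 -3.01] w 0.3
turn [ 0.01  0.02 -0.03] shift(target axes) [0.034 0.01  1.006] shift(now axes) [0.035 0.01  1.006]
[[ 415. -224.]
 [ 211. -223.]
 [ 419. -236.]
 [ 207. -236.]
 [ 313. -278.]]
[-0.57  0.21  0.42  2.18 -0.2   0.35  0.13]
```

View pics/w3.png

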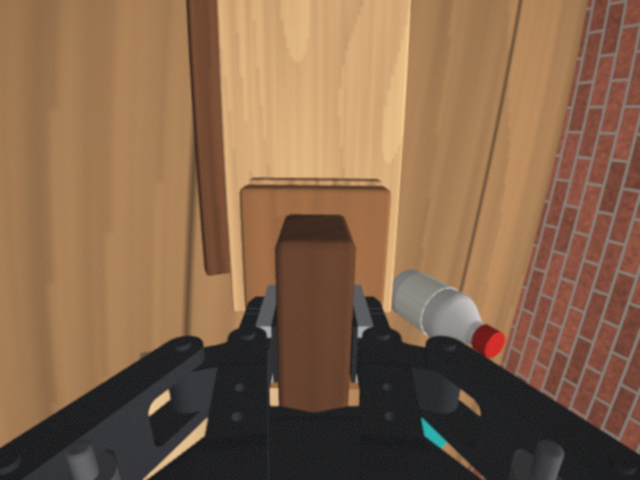

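View pics/s3.png

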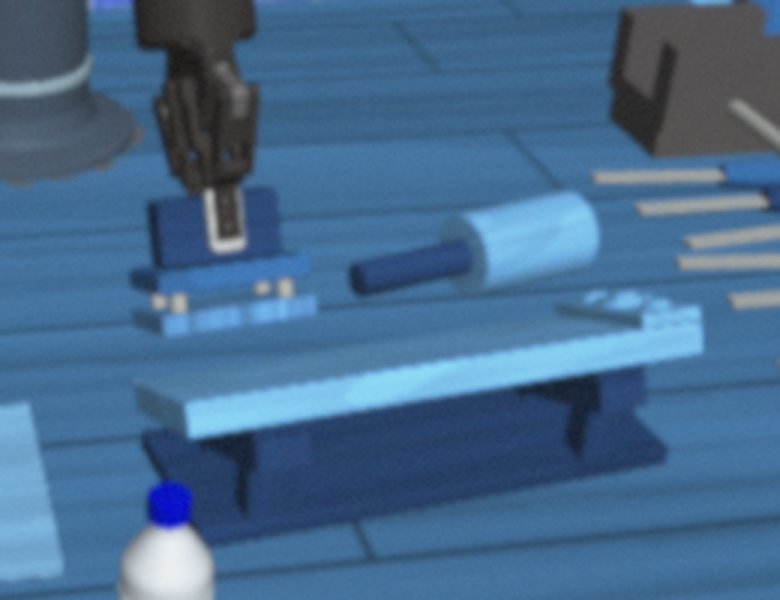

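The wrist view shows the block gripped squarely above the panel. The face edges run (218,0)–(233,309) on the left and (410,0)–(390,305) on the right. The scene crop shows the block lying parallel to the face. I'll check these edges in panel coordinates.

Run:
```python
from plan import *
s=env.state();K,k,M=cam("wrist",s)
# express camera in panel frame, then use unproj at height h
Mp=np.eye(4);Mp[:3,:3]=PR.T@M[:3,:3];Mp[:3,3]=PR.T@(M[:3,3]-C)
im=cv2.imread("pics/w3.png")
print(unproj((K,k,Mp),[[218,2],[233,309],[410,2],[391,305],[226,150],[401,150]],0).round(1))
T=R.from_rotvec(s["ee_rot"]).as_matrix();o=PR.T@(s["ee_pos"]-C)
print("tcp panel",o.round(1))
print("body top corners",unproj((K,k,Mp),[[241,187],[389,187]],40.2+38).round(1),"handle top",unproj((K,k,Mp),[[283,216],[350,216]],40.2+80).round(1),"sole",unproj((K,k,Mp),[[251,178],[380,179]],40.2+12).round(1))
```

```text
[[ -52.8   14.7    0. ]
 [ -55.5 -175.5    0. ]
 [  55.5   14.6    0. ]
 [  54.2 -172.8    0. ]
 [ -52.8  -67.8    0. ]
 [  54.4  -68.1    0. ]]
tcp panel [   0.4 -129.1   85.3]
body top corners [[-29.3 -79.   78.2]
 [ 31.7 -79.2  78.2]] handle top [[ -8.7 -81.6 120.2]
 [ 11.5 -81.7 120.2]] sole [[-29.4 -78.6  52.2]
 [ 32.6 -79.2  52.2]]
```

Call:
send_rows --pt "0 0 0.1 0.14 0.02 0 1" --pt "0 0 0 0 0 0.4 1" --pt "0 0 0 0 0 0.4 1" --pt "0 0 0 0 0 0.2 1" --pt "0 0 0 0 0 0.1 1"

```text
time_s: 9.05
ee_pos: [583.1, 65.8, 132.3]
ee_rot: [1.87, 2.125, 0.457]
ft_force: [-0.4, 0.2, -4.4]
gripper_width: 0.293
finger_force: 62.9
```

Call:
send_rows --pt "0 0 0 0 0 0.05 1" --pt "0 0 0 0 0 0.05 1" --pt "0 0 0 0 0 0 1" --pt "0 0 0 0 0 0 1" --pt "0 0 0 0 0 0 1"

```text
time_s: 9.47
ee_pos: [584.4, 65.9, 130.3]
ee_rot: [1.87, 2.125, 0.458]
ft_force: [-0.4, 0.3, -3.2]
gripper_width: 0.294
finger_force: 62.9
```

```bash
python3 -c "
from plan import *
rel(0,-125,0)"
```

```text
t 9.47 origin in panel [   1.  -124.2    4.9] ft panel [-1.6   0.39 -2.78] w 0.294
turn [ 0.03  0.01 -0.12] shift(target axes) [-0.027 -0.03   0.162] shift(now axes) [-0.027 -0.03   0.162]
```

Call:
send_rows --pt "0 0 0 0 0 0.05 1" --pt "0 0 0 0 0 0.05 1" --pt "0 0 0 0 0 0 1" --pt "0 0 0 0 0 0 1" --pt "0 0 0 0 0 0 1"

```text
time_s: 9.88
ee_pos: [585.7, 66.2, 127.4]
ee_rot: [1.869, 2.125, 0.458]
ft_force: [-0.6, 0.3, -0.2]
gripper_width: 0.296
finger_force: 63.3
```

Call:
send_rows --pt "0 0 0 0 0 0.03 1" --pt "0 0 0 0 0 0.03 1" --pt "0 0 0 0 0 0 1" --pt "0 0 0 0 0 0 1" --pt "0 0 0 0 0 0 1"

```text
time_s: 10.3
ee_pos: [586.4, 66.3, 125.7]
ee_rot: [1.869, 2.125, 0.458]
ft_force: [-2.2, 2.0, 2.5]
gripper_width: 0.296
finger_force: 63.6
```

```bash
python3 -c "
from plan import *
rel(0,-125,0)"
```

```text
t 10.3 origin in panel [   1.  -124.    -0.2] ft panel [-0.69  2.27  3.08] w 0.296
turn [ 0.03  0.   -0.11] shift(target axes) [-0.034 -0.03  -0.006] shift(now axes) [-0.034 -0.03  -0.006]
```

Call:
send_rows --pt "0 0 0 0 0 0.03 1" --pt "0 0 0 0 0 0.02 1" --pt "0 0 0 0 0 0 1" --pt "0 0 0 0 0 0 1" --pt "0 0 0 0 0 0 1"

```text
time_s: 10.72
ee_pos: [587.0, 66.4, 124.3]
ee_rot: [1.869, 2.125, 0.458]
ft_force: [-2.9, 2.0, 4.2]
gripper_width: 0.298
finger_force: 63.7
```

```bash
python3 -c "
from plan import *
s=rel(0,-125,0); import numpy as np
T=R.from_rotvec(s['ee_rot']).as_matrix();print((T.T@s['moment']).round(2))"
```

```text
t 10.72 origin in panel [   1.  -124.    -1.7] ft panel [-0.68  2.33  4.87] w 0.298
turn [ 0.03  0.   -0.11] shift(target axes) [-0.033 -0.029 -0.057] shift(now axes) [-0.033 -0.029 -0.057]
[ 0.59  0.34 -0.06]
```

Call:
send_rows --pt "0 0 0 0.1 0 0 1" --pt "0 0 0 0.2 0 0 1" --pt "0 0 0 0.2 0 0 1" --pt "0 0 0 0.2 0 0 1" --pt "0 0 0 0.2 0 0 1"

```text
time_s: 11.13
ee_pos: [583.3, 91.3, 124.0]
ee_rot: [1.872, 2.122, 0.455]
ft_force: [-3.0, -4.6, 3.3]
gripper_width: 0.302
finger_force: 63.9
```

```bash
python3 -c "
from plan import *
rel(0,84,0)"
```

```text
t 11.13 origin in panel [  0.6 -99.   -1.8] ft panel [-1.96 -4.12  4.53] w 0.302
turn [ 0.02  0.03 -0.14] shift(target axes) [ 6.095 -0.018 -0.061] shift(now axes) [ 6.095 -0.091 -0.078]
```

Call:
send_rows --pt "0 0 0 0.2 0 0 1" --pt "0 0 0 0.2 0 0 1" --pt "0 0 0 0.2 0 0 1" --pt "0 0 0 0.2 0 0 1" --pt "0 0 0 0.2 0 0 1"

```text
time_s: 11.55
ee_pos: [579.3, 121.1, 124.0]
ee_rot: [1.872, 2.123, 0.455]
ft_force: [-2.5, -5.7, 3.4]
gripper_width: 0.298
finger_force: 63.8
```

Call:
send_rows --pt "0 0 0 0.2 0 0 1" --pt "0 0 0 0.2 0 0 1" --pt "0 0 0 0.2 0 0 1" --pt "0 0 0 0.2 0 0 1" --pt "0 0 0 0.2 0 0 1"

```text
time_s: 11.97
ee_pos: [575.5, 150.9, 124.1]
ee_rot: [1.872, 2.123, 0.455]
ft_force: [-3.4, -5.2, 4.2]
gripper_width: 0.295
finger_force: 63.8
```

```bash
python3 -c "
from plan import *
rel(0,84,0)"
```

```text
t 11.97 origin in panel [  1.  -38.9  -2. ] ft panel [-1.98 -4.71  5.52] w 0.295
turn [ 0.01  0.03 -0.13] shift(target axes) [ 4.092 -0.032 -0.065] shift(now axes) [ 4.091 -0.08  -0.077]
```

Call:
send_rows --pt "0 0 0 0.2 0 0 1" --pt "0 0 0 0.2 0 0 1" --pt "0 0 0 0.2 0 0 1" --pt "0 0 0 0.2 0 0 1" --pt "0 0 0 0.2 0 0 1"

```text
time_s: 12.38
ee_pos: [571.6, 180.6, 124.1]
ee_rot: [1.872, 2.123, 0.455]
ft_force: [-2.2, -6.0, 3.8]
gripper_width: 0.296
finger_force: 63.8
```

Call:
send_rows --pt "0 0 0 0.2 0 0 1" --pt "0 0 0 0.2 0 0 1" --pt "0 0 0 0.2 0 0 1" --pt "0 0 0 0.2 0 0 1" --pt "0 0 0 0.2 0 0 1"

```text
time_s: 12.8
ee_pos: [567.7, 210.4, 124.2]
ee_rot: [1.872, 2.123, 0.454]
ft_force: [-2.7, -4.9, 3.5]
gripper_width: 0.3
finger_force: 63.8
```

```bash
python3 -c "
from plan import *
s=rel(0,84,0);im=env.capture('wrist');cv2.imwrite('pics/w4.png',im[:,:,::-1])
L=np.array([[55,136,0],[-55,136,0],[55,136,10],[-55,136,10],[55,180,10],[-55,180,10]])
print(proj(cam('wrist',s),L@PR.T+C).round(0))"
```

```text
t 12.8 origin in panel [ 1.5 21.1 -2.1] ft panel [-1.63 -4.51  4.51] w 0.3
turn [ 0.01  0.03 -0.13] shift(target axes) [ 2.092 -0.049 -0.069] shift(now axes) [ 2.091 -0.073 -0.075]
[[426.  37.]
 [189.  40.]
 [432.  31.]
 [182.  35.]
 [436. -78.]
 [175. -75.]]
```

View pics/w4.png

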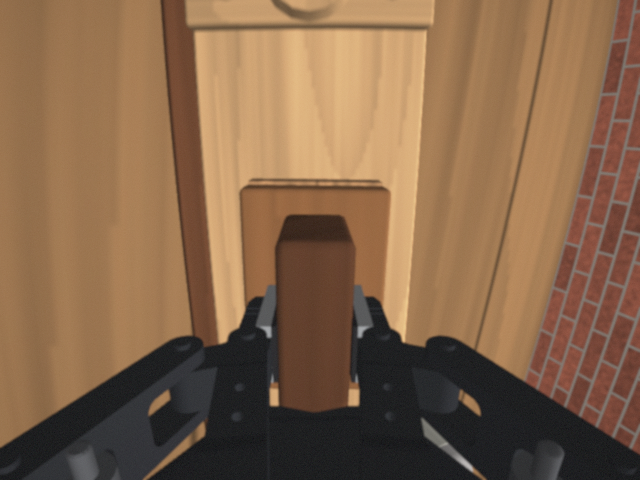

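The wrist view shows the base of the carved block at about row 29, and the block is centred on the face between columns 200 and 425.

```bash
python3 -c "
from plan import *
s=env.state();K,k,M=cam('wrist',s)
Mp=np.eye(4);Mp[:3,:3]=PR.T@M[:3,:3];Mp[:3,3]=PR.T@(M[:3,3]-C)
print(unproj((K,k,Mp),[[313,30],[313,27]],2.3).round(1),unproj((K,k,Mp),[[313,22],[313,26]],12.3).round(1))
print('lead edge body',unproj((K,k,Mp),[[313,187]],36).round(1),'sole',unproj((K,k,Mp),[[313,179]],14).round(1))"
```

```text
[[  2.5 139.9   2.3]
 [  2.5 141.1   2.3]] [[  2.5 140.6  12.3]
 [  2.5 139.   12.3]]
lead edge body [[ 1.8 72.9 36. ]] sole [[ 1.8 73.3 14. ]]
```

Call:
send_rows --pt "0 0 0 0.2 0 0 1" --pt "0 0 0 0.2 0 0 1" --pt "0 0 0 0.2 0 0 1" --pt "0 0 0 0.2 0 0 1" --pt "0 0 0 0.2 0 0 1"

```text
time_s: 13.27
ee_pos: [563.9, 240.2, 124.4]
ee_rot: [1.871, 2.123, 0.455]
ft_force: [-3.6, -4.8, 3.0]
gripper_width: 0.296
finger_force: 63.8
```

Call:
send_rows --pt "0 0 0 0.2 0 0 1" --pt "0 0 0 0.2 0 0 1" --pt "0 0 0 0.2 0 0 1" --pt "0 0 0 0.15 0 0 1" --pt "0 0 0 0.12 0 0 1"

```text
time_s: 13.68
ee_pos: [560.5, 266.7, 124.4]
ee_rot: [1.871, 2.124, 0.455]
ft_force: [-2.4, -4.5, 3.2]
gripper_width: 0.294
finger_force: 63.8
```

Call:
send_rows --pt "0 0 0 0.08 0 0 1" --pt "0 0 0 0.05 0 0 1" --pt "0 0 0 0.03 0 0 1" --pt "0 0 0 0 0 0 1" --pt "0 0 0 0 0 0 1"

```text
time_s: 14.1
ee_pos: [559.9, 272.0, 124.6]
ee_rot: [1.87, 2.125, 0.457]
ft_force: [-2.8, -4.1, 2.5]
gripper_width: 0.294
finger_force: 63.8
```

```bash
python3 -c "
from plan import *
s=rel(0,88,0);im=env.capture('wrist');cv2.imwrite('pics/w5.png',cv2.resize(im[120:260,200:430,::-1],None,fx=3,fy=3))"
```

```text
t 14.1 origin in panel [ 2.5 83.3 -2. ] ft panel [-2.02 -3.67  3.63] w 0.294
turn [ 0.02  0.01 -0.11] shift(target axes) [ 0.155 -0.08  -0.065] shift(now axes) [ 0.154 -0.081 -0.066]
```

View pics/w5.png

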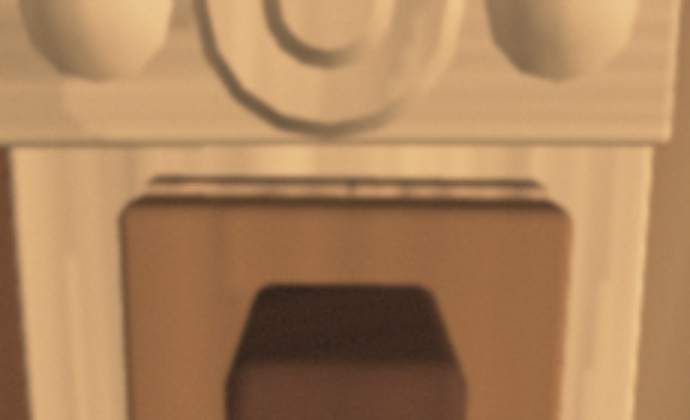

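The crop shows the carved base at row 168 and the sole's leading edge at about row 179, so a few mm remain.

```bash
python3 -c "
from plan import *
s=env.state();K,k,M=cam('wrist',s)
Mp=np.eye(4);Mp[:3,:3]=PR.T@M[:3,:3];Mp[:3,3]=PR.T@(M[:3,3]-C)
print(unproj((K,k,Mp),[[313,168.5]],2.3).round(1),unproj((K,k,Mp),[[313,166]],12.3).round(1))
print(unproj((K,k,Mp),[[313,179]],14).round(1))"
```

```text
[[  2.7 137.6   2.3]] [[  2.7 139.7  12.3]]
[[  2.7 133.9  14. ]]
```

Call:
send_rows --pt "0 0 0 0.03 0 0.02 1" --pt "0 0 0 0.03 0 0.01 1" --pt "0 0 0 0.03 0 0 1" --pt "0 0 0 0 0 0 1" --pt "0 0 0 0 0 0 1"

```text
time_s: 14.57
ee_pos: [560.1, 274.7, 124.0]
ee_rot: [1.87, 2.125, 0.457]
ft_force: [-4.0, -3.6, 3.9]
gripper_width: 0.295
finger_force: 63.9
```

```bash
python3 -c "
from plan import *
s=rel(0,88,0)"
```

```text
t 14.57 origin in panel [ 2.7 85.9 -2.8] ft panel [-2.44 -2.98  5.38] w 0.295
turn [ 0.02  0.01 -0.12] shift(target axes) [ 0.068 -0.088 -0.093] shift(now axes) [ 0.067 -0.088 -0.093]
```

Call:
send_rows --pt "0 0 0 0 0 -0.2 1" --pt "0 0 0 0 0 -0.5 1" --pt "0 0 0 0 0 -0.8 1" --pt "0 0 0 0 0 -0.8 1" --pt "0 0 0 0 0 -0.5 1"

```text
time_s: 14.98
ee_pos: [525.7, 271.0, 202.2]
ee_rot: [1.87, 2.126, 0.46]
ft_force: [0.1, 0.9, -2.7]
gripper_width: 0.295
finger_force: 62.9
```

Call:
send_rows --pt "0 0 0 -0.5 0 0 1" --pt "0 0 0 -1 0 0 1" --pt "0 0 0 -1 0 0 1" --pt "0 0 0 -1 0 0 1" --pt "0 0 0 -1 0 0 1"

```text
time_s: 15.4
ee_pos: [543.1, 135.7, 200.1]
ee_rot: [1.868, 2.127, 0.458]
ft_force: [-0.5, 0.0, -3.7]
gripper_width: 0.294
finger_force: 63.0
```

Call:
send_rows --pt "0 0 0 -1 0 0 1" --pt "0 0 0 -1 0 0 1" --pt "0 0 0 -1 0 0 1" --pt "0 0 0 -1 0 0 1" --pt "0 0 0 -1 0 0 1"

```text
time_s: 15.82
ee_pos: [562.6, -13.6, 199.7]
ee_rot: [1.869, 2.126, 0.459]
ft_force: [0.1, -0.7, -4.5]
gripper_width: 0.297
finger_force: 63.0
```

Call:
send_rows --pt "0 0 0 -1 0 0 1" --pt "0 0 0 -1 0 0 1" --pt "0 0 0 -1 0 0 1" --pt "0 0 0 -1 0 0 1" --pt "0 0 0 -0.5 0 0 1"

```text
time_s: 16.23
ee_pos: [580.1, -150.7, 199.4]
ee_rot: [1.871, 2.12, 0.456]
ft_force: [0.2, -0.3, -3.3]
gripper_width: 0.292
finger_force: 62.9
```

Call:
send_rows --pt "0.8 0 0 0 0 0 1" --pt "0.8 0 0 0 0 0 1" --pt "0.8 0 0 0 0 0 1" --pt "0.8 0 0 0 0 0 1" --pt "0.8 0 0 0 0 0 1"

```text
time_s: 16.65
ee_pos: [580.2, -146.2, 199.2]
ee_rot: [2.044, 2.326, 0.084]
ft_force: [0.7, -0.1, -3.2]
gripper_width: 0.292
finger_force: 62.8
```

Call:
send_rows --pt "0.8 0 0 0 0 0 1" --pt "0 0 0.5 0 0 0 1" --pt "0 0 0.5 0 0 0 1" --pt "0 0 0.4 0 0 0 1" --pt "0 0 0 0 0 0 1"

```text
time_s: 17.07
ee_pos: [580.2, -145.9, 198.5]
ee_rot: [-2.214, -2.227, -0.006]
ft_force: [-0.1, 1.0, -3.6]
gripper_width: 0.293
finger_force: 62.7
```

```bash
cat > back.py <<'E'
from h import *
s=env.state();T=R.from_rotvec(s["ee_rot"]).as_matrix();G=R.from_rotvec([2.201,2.241,.001]).as_matrix()
print(s["time_s"],s["ee_pos"].round(1),s["ft_force"].round(1),s["gripper_width"],"turn",(np.degrees(R.from_matrix(T.T@G).as_rotvec())/5).round(2),"shift",(G.T@(np.array([596,-181,57.3])-s["ee_pos"])/30).round(3))
E
python3 back.py
```

```text
17.0667 [ 580.2 -145.9  198.5] [-0.1  1.  -3.6] 0.29319914161870064 turn [ 0.01 -0.04 -0.14] shift [-1.179  0.5    4.707]
```

Call:
send_rows --pt "0 -0.04 -0.14 0 0 0 1" --pt "0 0 0 -0.6 0.25 0 1" --pt "0 0 0 -0.58 0.25 0.5 1" --pt "0 0 0 0 0 0.8 1" --pt "0 0 0 0 0 0.8 1"

```text
time_s: 17.48
ee_pos: [596.6, -182.8, 136.2]
ee_rot: [2.197, 2.24, 0.004]
ft_force: [0.1, 0.8, -4.9]
gripper_width: 0.296
finger_force: 62.8
```

Call:
send_rows --pt "0 0 0 0 0 0.8 1" --pt "0 0 0 0 0 0.7 1" --pt "0 0 0 0 0 0.4 1" --pt "0 0 0 0 0 0.2 1" --pt "0 0 0 0 0 0.1 1"

```text
time_s: 17.9
ee_pos: [595.8, -181.2, 69.7]
ee_rot: [2.199, 2.243, 0.001]
ft_force: [0.3, -0.4, -2.9]
gripper_width: 0.294
finger_force: 62.7
```

Call:
send_rows --pt "0 0 0 0 0 0 1" --pt "0 0 0 0 0 0 1" --pt "0 0 0 0 0 0 1" --pt "0 0 0 0 0 0 1" --pt "0 0 0 0 0 0 1"

```text
time_s: 18.32
ee_pos: [596.4, -181.2, 71.0]
ee_rot: [2.199, 2.241, 0.003]
ft_force: [-0.3, -0.3, -2.9]
gripper_width: 0.3
finger_force: 62.7
```

```bash
python3 back.py
```

```text
18.3167 [ 596.4 -181.2   71. ] [-0.3 -0.3 -2.9] 0.2999824693385357 turn [ 0.02 -0.    0.01] shift [ 0.006 -0.013  0.456]
```

Call:
send_rows --pt "0 0 0 0 0 0.15 1" --pt "0 0 0 0 0 0.12 1" --pt "0 0 0 0 0 0.08 1" --pt "0 0 0 0 0 0.04 1" --pt "0 0 0 0 0 0 1"

```text
time_s: 18.73
ee_pos: [595.6, -181.0, 57.9]
ee_rot: [2.2, 2.242, 0.001]
ft_force: [0.1, -0.1, -2.9]
gripper_width: 0.292
finger_force: 62.8
```

Call:
send_rows --pt "0 0 0 0 0 0.03 1" --pt "0 0 0 0 0 0.03 1" --pt "0 0 0 0 0 0 1" --pt "0 0 0 0 0 0 1" --pt "0 0 0 0 0 0 1"

```text
time_s: 19.15
ee_pos: [596.0, -181.3, 57.1]
ee_rot: [2.2, 2.241, 0.002]
ft_force: [-0.7, -0.0, 1.1]
gripper_width: 0.293
finger_force: 63.3
```

```bash
python3 back.py
```

```text
19.15 [ 596.  -181.3   57.1] [-0.7 -0.   1.1] 0.2928624963971526 turn [ 0.01 -0.    0.01] shift [ 0.01  -0.    -0.008]
```

Call:
send_rows --pt "0 0 0 0 0 0 0.3" --pt "0 0 0 0 0 0 0" --pt "0 0 0 0 0 0 -0.5" --pt "0 0 0 0 0 0 -1" --pt "0 0 0 0 0 0 -1"

```text
time_s: 19.57
ee_pos: [596.1, -181.1, 56.8]
ee_rot: [2.2, 2.241, 0.002]
ft_force: [0.4, 0.2, -0.3]
gripper_width: 0.899
finger_force: 0.0
```

Call:
send_rows --pt "0 0 0 0 0 0 -1" --pt "0 0 0 0 0 0 -1" --pt "0 0 0 0 0 -0.2 -1" --pt "0 0 0 0 0 -0.5 -1" --pt "0 0 0 0 0 -0.8 -1"

```text
time_s: 19.98
ee_pos: [594.5, -180.7, 100.7]
ee_rot: [-2.199, -2.241, 0.001]
ft_force: [-0.5, -0.2, 0.2]
gripper_width: 1.002
finger_force: 0.0
```

Call:
send_rows --pt "0 0 0 0 0 -1 -1" --pt "0 0 0 0 0 -1 -1" --pt "0 0 0 0 0 -1 -1" --pt "0 0 0 0 0 -0.5 -1" --pt "0 0 0 0 0 0 -1"

```text
time_s: 20.4
ee_pos: [597.4, -182.3, 211.3]
ee_rot: [2.197, 2.237, 0.008]
ft_force: [0.9, -0.9, 0.4]
gripper_width: 1.001
finger_force: 0.0
```

```bash
python3 back.py; python3 -c "
from h import *
im=env.capture('wrist');cv2.imwrite('pics/w6.png',im[:,:,::-1])"
```

```text
20.4 [ 597.4 -182.3  211.3] [ 0.9 -0.9  0.4] 1.0014721259194996 turn [0.08 0.01 0.  ] shift [ 0.045 -0.05   5.132]
```

View pics/w6.png

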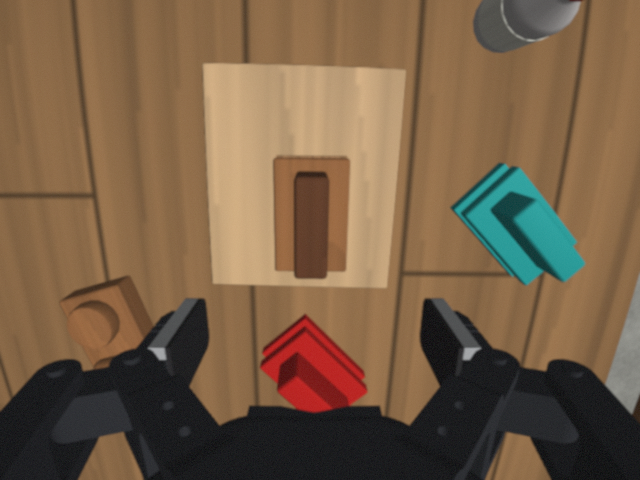

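The block stands sole down on the plywood at about (312,215), and the look-alikes, glue bottle and bracket have not moved. I'm handing in the job.

```bash
python3 -c "
from bench import env
print(env.close_job())"
```

```text
the job is handed in; nothing more can be done
None
```

I sanded the face in one pass from the plain end to about 2 mm short of the carved block, pressing with about 6.5–8.5 N. The sanding block is back on its plywood board, sole down and released, at 20 s; the job is handed in, with no verdict returned.

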